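# Rack the shock-absorber springs in order of height

## Task

Put the four coloured shock-absorber springs away on the spring rack, one over each post, in order of height: the shortest on the post next to the yellow end, rising to the tallest at the other end. Three stand in the drip tray and the purple one is wedged among the grease tins in the wooden crate. Lower each one all the way down onto the rack rather than letting it drop, and leave them all standing free.

Things in the scene. Friction and masses are not known exactly. Their poses are not given: they have to be found in the camera images.
- red_spring: Upright coil spring of red steel wire: outer diameter 56 mm, bore 38 mm, 90 mm high, 0.27 to 0.76 kg, does not give in the hand. In a low drip tray (floor 4 mm, rim 16 mm above the bench) at one side, with two other springs (axes at least 80 mm apart) and a small brass gland nut 26 mm high. Origin: centre of its underside, z up its axis.
- blue_spring: Upright coil spring of blue steel wire: outer diameter 56 mm, bore 38 mm, 115 mm high, 0.27 to 0.76 kg, does not give in the hand. In a low drip tray (floor 4 mm, rim 16 mm above the bench) at one side, with two other springs (axes at least 80 mm apart) and a small brass gland nut 26 mm high. Origin: centre of its underside, z up its axis.
- green_spring: Upright coil spring of green steel wire: outer diameter 56 mm, bore 38 mm, 140 mm high, 0.27 to 0.76 kg, does not give in the hand. In a low drip tray (floor 4 mm, rim 16 mm above the bench) at one side, with two other springs (axes at least 80 mm apart) and a small brass gland nut 26 mm high. Origin: centre of its underside, z up its axis.
- purple_spring: Upright coil spring of purple steel wire: outer diameter 56 mm, bore 38 mm, 165 mm high, 0.27 to 0.76 kg, does not give in the hand. Wedged in one of the two middle cells of the crate, tight against tins on three sides and the crate wall on the fourth; it stands on the crate's floor (8 mm above the bench), its top 80 mm clear above the tins. Origin: centre of its underside, z up its axis.
- post_a: One of the spring rack's four identical fixed steel posts: 14 mm diameter, 60 mm high, tapered tip. They stand in a straight row, 85 mm apart, on a flat grey bar (75 x 380 mm, top 10 mm above the bench). The letter says nothing of its place in the row: go by the distance from the yellow end. Origin at the foot, on the bar's top; z up, y along the row (either way).
- post_b: One of the spring rack's four identical fixed steel posts: 14 mm diameter, 60 mm high, tapered tip. They stand in a straight row, 85 mm apart, on a flat grey bar (75 x 380 mm, top 10 mm above the bench). The letter says nothing of its place in the row: go by the distance from the yellow end. Origin at the foot, on the bar's top; z up, y along the row (either way).
- post_c: One of the spring rack's four identical fixed steel posts: 14 mm diameter, 60 mm high, tapered tip. They stand in a straight row, 85 mm apart, on a flat grey bar (75 x 380 mm, top 10 mm above the bench). The letter says nothing of its place in the row: go by the distance from the yellow end. Origin at the foot, on the bar's top; z up, y along the row (either way).
- post_d: One of the spring rack's four identical fixed steel posts: 14 mm diameter, 60 mm high, tapered tip. They stand in a straight row, 85 mm apart, on a flat grey bar (75 x 380 mm, top 10 mm above the bench). The letter says nothing of its place in the row: go by the distance from the yellow end. Origin at the foot, on the bar's top; z up, y along the row (either way).
- yellow_end: Yellow end bracket of the rack (the one at the other end is grey), fixed: flange 75 x 36 mm with an upright lip, 37 mm high in all, in line with the posts, 44.5 mm beyond the first post. It may be at either end. Origin: centre of its underside, on the bar's top.
- crate: Slatted wooden crate, fixed, 190 x 132 mm, 65 mm high, across the bench from the drip tray. The purple spring and five loose grease tins (57 mm diameter, 85 mm high, tops 93 mm above the bench) fill its 3 by 2 cells of 58 mm. Origin: centre of its underside, x along its long side.
There are look-alikes about, which are no part of the job. Of the things shaped like the green_spring, the green one is meant. Several things have the shape of the red_spring; the one meant has the colours described above.

How it is judged:
At the end, for the whole second after the job is handed in: From the yellow end the posts carry the red, blue, green and purple springs: each axis within 15 mm of a post and 25 mm of its proper distance from the yellow end (44.5, 129.5, 214.5, 299.5 mm), underside within 6 mm of the bar, upright within 0.1 rad, at rest, off the fingers (((horizontal distance between red_spring and post_a below 0.015 m and z of red_spring in the frame of post_a between -0.006 and 0.006 m) or (horizontal distance between red_spring and post_b below 0.015 m and z of red_spring in the frame of post_b between -0.006 and 0.006 m) or (horizontal distance between red_spring and post_c below 0.015 m and z of red_spring in the frame of post_c between -0.006 and 0.006 m) or (horizontal distance between red_spring and post_d below 0.015 m and z of red_spring in the frame of post_d between -0.006 and 0.006 m)) and horizontal distance between red_spring and yellow_end between 0.0195 and 0.0695 m and angle between each of red_spring, blue_spring, green_spring, purple_spring's own z axis and vertical below 0.1 rad and linear speed of each of red_spring, blue_spring, green_spring, purple_spring below 0.02 m/s and contact force between the fingers and red_spring below 0.2 N and ((horizontal distance between blue_spring and post_a below 0.015 m and z of blue_spring in the frame of post_a between -0.006 and 0.006 m) or (horizontal distance between blue_spring and post_b below 0.015 m and z of blue_spring in the frame of post_b between -0.006 and 0.006 m) or (horizontal distance between blue_spring and post_c below 0.015 m and z of blue_spring in the frame of post_c between -0.006 and 0.006 m) or (horizontal distance between blue_spring and post_d below 0.015 m and z of blue_spring in the frame of post_d between -0.006 and 0.006 m)) and horizontal distance between blue_spring and yellow_end between 0.1045 and 0.1545 m and contact force between the fingers and blue_spring below 0.2 N and ((horizontal distance between green_spring and post_a below 0.015 m and z of green_spring in the frame of post_a between -0.006 and 0.006 m) or (horizontal distance between green_spring and post_b below 0.015 m and z of green_spring in the frame of post_b between -0.006 and 0.006 m) or (horizontal distance between green_spring and post_c below 0.015 m and z of green_spring in the frame of post_c between -0.006 and 0.006 m) or (horizontal distance between green_spring and post_d below 0.015 m and z of green_spring in the frame of post_d between -0.006 and 0.006 m)) and horizontal distance between green_spring and yellow_end between 0.1895 and 0.2395 m and contact force between the fingers and green_spring below 0.2 N and ((horizontal distance between purple_spring and post_a below 0.015 m and z of purple_spring in the frame of post_a between -0.006 and 0.006 m) or (horizontal distance between purple_spring and post_b below 0.015 m and z of purple_spring in the frame of post_b between -0.006 and 0.006 m) or (horizontal distance between purple_spring and post_c below 0.015 m and z of purple_spring in the frame of post_c between -0.006 and 0.006 m) or (horizontal distance between purple_spring and post_d below 0.015 m and z of purple_spring in the frame of post_d between -0.006 and 0.006 m)) and horizontal distance between purple_spring and yellow_end between 0.2745 and 0.3245 m and contact force between the fingers and purple_spring below 0.2 N); the robot touches nothing.
It fails at once if the red spring is dropped or knocked flying: it moves faster than 0.8 m/s with the fingers off it (a fall of more than about 30 mm) (linear speed of red_spring above 0.8 m/s and contact force between the fingers and red_spring below 0.2 N).
It fails at once if the blue spring is dropped or knocked flying: it moves faster than 0.8 m/s with the fingers off it (a fall of more than about 30 mm) (linear speed of blue_spring above 0.8 m/s and contact force between the fingers and blue_spring below 0.2 N).
It fails at once if the green spring is dropped or knocked flying: it moves faster than 0.8 m/s with the fingers off it (a fall of more than about 30 mm) (linear speed of green_spring above 0.8 m/s and contact force between the fingers and green_spring below 0.2 N).
It fails at once if the purple spring is dropped or knocked flying: it moves faster than 0.8 m/s with the fingers off it (a fall of more than about 30 mm) (linear speed of purple_spring above 0.8 m/s and contact force between the fingers and purple_spring below 0.2 N).
It also fails if it takes over 112 s, if anything falls off the work surface, if the arm or the gripper's body presses on something with over 40 N, if the wrist force passes 120 N, or if a joint passes its speed limit or range.

## Robot

A 6-joint arm with a two-finger parallel gripper is mounted at the origin on the work surface. World frame = base frame: x ahead of the robot, y to its left, z up, the work surface at z = 0. Lengths are in m, angles in rad, forces in N, time in s.
With the tool pointing down it reaches from about 0.375 to 0.9 m from the base axis. Payload 3.1 kg.
Tool frame: the origin (TCP) lies on the front face of the gripper's body, between the roots of the fingers; the fingertips stand 70 mm ahead of it and the grasp point (between the pads) lies 51 mm ahead of it; z points along the fingers, y is the line along which they close (so a half turn about z gives the same grasp; the last joint's range is limited). The gripper opens to 87 mm and grips with 3 to 60 N. Pads are 19 mm wide; open, the fingers measure 117 mm over their backs; the gripper's body (75 mm by 190 mm) begins 51 mm behind the grasp point.
Start: joints at [1.069, 0.527, 1.433, -0, 1.181, -0.178], TCP at [0.199, 0.593, 0.292] pointing down, gripper open.
Joint ranges: [-3.08, 3.08], [-0.75, 2.2], [0.22, 2.44], [-1.43, 4.57], [0, 2.65], [-2.85, 2.85]. Speed limits (rad/s): [2.79, 2.79, 3.14, 3.14, 3.14, 3.14].

## Interface

Orientations are given as a unit quaternion [x, y, z, w].
In Python, from rig import robot, cams, ticket gives the robot as it stands. The module is installed in compiled form; this text tells all that it offers.
- The arm moves only by the shell command python3 -m crank 'ROWS' [FORCE]. ROWS is JSON, a list of rows, each a list of 7 numbers: the shift along the tool's x, y, z in cm, then the turn, a rotation vector about the tool's x, y, z in rad, then the closure, from 0 (fully open) to 1 (shut). A call has 1 to 5 rows; each row shifts and turns the commanded pose from where the row before left it, along the tool's axes as they then stand; what a row does not reach is not made up. A row lasts 1/8 s, in which the tool goes at most 62.5 mm and 10.7 degrees, less where a joint would pass 70% of its speed; a pose out of reach is approached as far as the arm can. A call is refused whole if a number of a shift passes 6.25 or a number of a turn 0.188, either way. A call with a gripper value outside its range is refused whole. The fingers move at their own pace and stop on an object; FORCE is the grip in N (left out, the last holds). Time passes only in rows, so rows that do not move let the fingers close. It gives the time, the measured TCP pose, the force, the opening and the grip force at its end, in the units of the state.
- robot.get_obs(): the state, without advancing time (a new reading comes with each control period).
- cams.camera(name): name is "side" or "top" or "wrist"; returns the picture (420x560x3 uint8, red, green, blue); there is no depth.
- cams.camera_info(name): a dict with "intrinsics" (3x3 intrinsics, pixels), "dist" ([k1, k2, p1, p2, k3] as OpenCV has them; the pictures are not rectified), "pose" (4x4, takes a point from camera to world coordinates). Camera axes: x right, y down, z forward; pixel columns grow to the right and rows downward; lengths in m; the calibration is good to about 2 mm. A picture is of the moment at which its call begins: read the wrist's pose just before it. camera_info takes no time and is no camera call; for the wrist camera it gives the pose at the moment of the call.
- ticket.hand_in(): hands the job in; it is judged then, once.
The state is a dict: "time": time; "q": joint angles; "joint_velocities": joint speeds; "joint_torque": joint torques, N m; "position": TCP position; "tool_rot": TCP orientation; "ft_force": force on the tool from outside, world axes, zero at the start; "moment": the same for the moment, N m; "grip_width": finger opening in m; "grip_force": force on a finger pad.
Only numpy, scipy, OpenCV 4.12 (cv2) and the standard library are available. Lean on these libraries where they do the work, as an engineer would, in place of code of your own. Each camera call takes 0.05 s, during which the arm holds its last target. There are 200 camera calls.

## Working session

There is one attempt and no reset: what is moved stays moved. The work goes in short steps, Python scripts to look and compute and a shell command to move; the robot and the scene stay as the last step left them, time stands still between calls to the robot, and variables do not carry over. Pictures are saved under pics/ and viewed, at most 14 in all, crops included, and the job is handed in when it is done.

```bash
mkdir -p pics; cat > h.py <<'E'
import numpy as np,cv2
from rig import robot,cams,ticket
def snap(n,f=None):
    info=cams.camera_info(n); im=cams.camera(n)
    if f: cv2.imwrite('pics/'+f,im[:,:,::-1])
    return im,info
def ray(info,uv):
    K=np.array(info['intrinsics']);D=np.array(info['dist']);T=np.array(info['pose'])
    p=cv2.undistortPoints(np.array([[uv]],float),K,D)[0,0]
    return T[:3,3],T[:3,:3]@np.array([p[0],p[1],1])
def plane(info,uv,z):
    o,d=ray(info,uv); return o+d*(z-o[2])/d[2]
E
python3 - <<'E'
from h import *
np.set_printoptions(precision=3,suppress=True)
for n in ['top','side']:
    im,i=snap(n,n+'0.png'); print(n,np.array(i['pose']),i['intrinsics'],i['dist'])
print(robot.get_obs())
E
```

```text
top [[ 0.105 -0.97   0.221  0.227]
 [-0.995 -0.102  0.021 -0.061]
 [ 0.003 -0.222 -0.975  1.173]
 [ 0.     0.     0.     1.   ]] [[383.109   0.    281.106]
 [  0.    383.109 213.429]
 [  0.      0.      1.   ]] [-0.11  0.    0.    0.    0.  ]
side [[-0.984 -0.145  0.1    0.336]
 [-0.175  0.748 -0.64   0.907]
 [ 0.018 -0.648 -0.762  1.188]
 [ 0.     0.     0.     1.   ]] [[538.416   0.    281.986]
 [  0.    538.416 210.392]
 [  0.      0.      1.   ]] [-0.097  0.     0.     0.     0.   ]
{'time': 0.1, 'q': array([ 1.068,  0.528,  1.434, -0.   ,  1.181, -0.179]), 'joint_velocities': array([-0.   , -0.002, -0.005,  0.003,  0.   , -0.   ]), 'joint_torque': array([ -0.   , -44.099, -17.715,   0.063,   0.053,  -0.   ]), 'position': array([0.199, 0.592, 0.291]), 'tool_rot': array([ 0.161,  0.987, -0.001, -0.   ]), 'ft_force': array([ 0.232,  0.229, -0.325]), 'moment': array([-0.021,  0.001, -0.006]), 'grip_force': 0.0, 'grip_width': 0.0870049452618898}
```

View pics/top0.png

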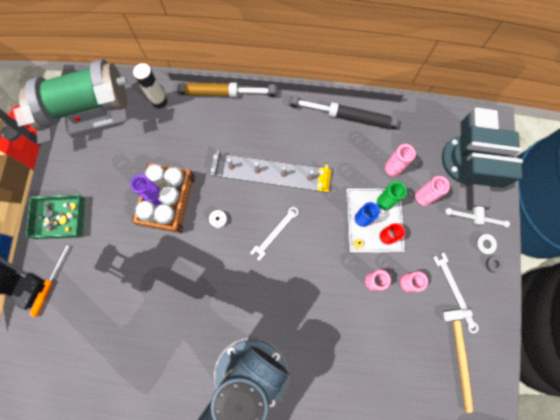

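View pics/side0.png

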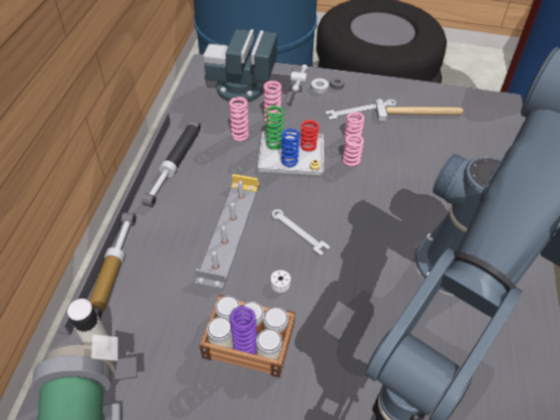

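The tall-spring candidates in top0 are green (392,196), pink (400,160) and pink (432,190). The short ones are red (392,234), pink (377,280) and pink (414,281). Blue is at (367,214) and purple at (145,188) with no rivals. The description picks the saturated red and green in the tray. I'll check that in a crop and measure.

```bash
cat >> h.py <<'E'
R={'red':(0,[(0,5),(174,180)],.09,.004),'blue':(0,[(108,124)],.115,.004),'green':(0,[(50,75)],.14,.004),'purple':(0,[(128,145)],.165,.008)}
def mask(im,c,smin=170,vmin=50):
    h=cv2.cvtColor(im,cv2.COLOR_RGB2HSV); m=np.zeros(im.shape[:2],np.uint8)
    for a,b in R[c][1]: m|=cv2.inRange(h,(a,smin,vmin),(b,255,255))
    return m
def blob(m,roi=None):
    if roi: k=np.zeros_like(m);k[roi[1]:roi[3],roi[0]:roi[2]]=1;m=m*k
    m=cv2.morphologyEx(m,cv2.MORPH_CLOSE,np.ones((7,7)))
    n,l,s,c=cv2.connectedComponentsWithStats(m); j=1+np.argmax(s[1:,4]); return c[j],s[j],(l==j)
def cross(a,b):
    (o1,d1),(o2,d2)=a,b; d1=d1/np.linalg.norm(d1);d2=d2/np.linalg.norm(d2)
    t=np.linalg.lstsq(np.c_[d1,-d2],o2-o1,rcond=None)[0]; p,q=o1+d1*t[0],o2+d2*t[1]
    return (p+q)/2,np.linalg.norm(p-q)
E
python3 - <<'E'
from h import *
np.set_printoptions(precision=4,suppress=True)
t,ti=snap('top');s,si=snap('side')
cv2.imwrite('pics/crop.png',cv2.resize(t[130:310,330:470],None,fx=4,fy=3.3,interpolation=2)[:,:,::-1][:590])
rt={'red':(345,180,410,255),'blue':(345,180,410,255),'green':(345,175,412,255),'purple':(100,150,200,240)}
rs={'red':(250,95,330,180),'blue':(250,95,330,180),'green':(250,95,330,180),'purple':(200,290,300,370)}
for c in R:
    a,b=blob(mask(t,c),rt[c]),blob(mask(s,c),rs[c]); zm=R[c][3]+R[c][2]/2
    print(c,a[0],a[1],b[0],b[1],'top',plane(ti,a[0],zm)[:2],'side',plane(si,b[0],zm)[:2],'x',cross(ray(ti,a[0]),ray(si,b[0])))
h=cv2.cvtColor(t,cv2.COLOR_RGB2HSV);m=cv2.inRange(h,(18,150,120),(32,255,255))
y=blob(m,(300,150,345,200));print('yellow',y[0],plane(ti,y[0],.03))
for uv in [(231,162),(257,167),(284,172),(311,175)]: print(plane(ti,uv,.07))
E
```

```text
red [392.0684 233.3419] [380 224  25  20 351] [308.8632 134.9104] [302 121  16  30 402] top [ 0.4561 -0.3747] side [ 0.4571 -0.3744] x (array([ 0.4567, -0.375 ,  0.0483]), np.float64(0.0009009591397887912))
blue [367.1892 213.8595] [356 203  24  23 370] [289.461  149.7098] [282 131  17  35 410] top [ 0.505  -0.2934] side [ 0.5042 -0.282 ] x (array([ 0.5071, -0.2959,  0.0488]), np.float64(0.002125549813276508))Traceback (most recent call last):
  File "<stdin>", line 8, in <module>
  File "h.py", line 21, in blob
    n,l,s,c=cv2.connectedComponentsWithStats(m); j=1+np.argmax(s[1:,4]); return c[j],s[j],(l==j)
                                                     ~~~~~~~~~^^^^^^^^^
    return _wrapfunc(a, 'argmax', axis=axis, out=out, **kwds)
    return bound(*args, **kwds)
ValueError: attempt to get argmax of an empty sequence
```

View pics/crop.png

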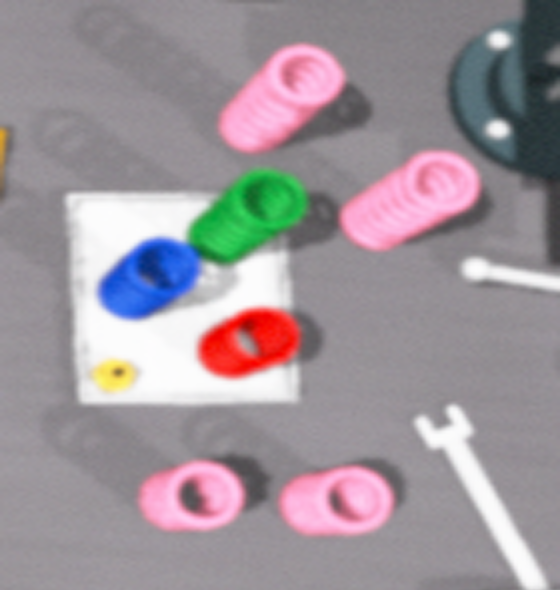

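The crop shows red, blue and green in the white tray and all four look-alikes in pale pink, so the choice holds. The brass nut is at the tray's near-left corner. I'll widen the hues and finish the measurement.

```bash
sed -i 's/(50,75)/(50,88)/;s/(128,145)/(125,150)/;s/smin=170,vmin=50/smin=140,vmin=35/' h.py
python3 - <<'E'
from h import *
np.set_printoptions(precision=4,suppress=True)
t,ti=snap('top');s,si=snap('side')
for p in [(395,190),(385,203)]:print(cv2.cvtColor(t,cv2.COLOR_RGB2HSV)[p[1],p[0]])
rt={'red':(345,180,410,255),'blue':(345,180,410,255),'green':(345,175,412,255),'purple':(100,150,200,240)}
rs={'red':(250,95,330,180),'blue':(250,95,330,180),'green':(250,95,330,180),'purple':(200,290,300,370)}
for c in R:
  try:
    a,b=blob(mask(t,c),rt[c]),blob(mask(s,c),rs[c]); zm=R[c][3]+R[c][2]/2
    print(c,a[1],b[1],'top',plane(ti,a[0],zm)[:2],'side',plane(si,b[0],zm)[:2],'x',cross(ray(ti,a[0]),ray(si,b[0])))
  except Exception as e: print(c,e)
h=cv2.cvtColor(t,cv2.COLOR_RGB2HSV);m=cv2.inRange(h,(18,150,120),(32,255,255))
y=blob(m,(300,150,345,200));print('yellow',y[0],plane(ti,y[0],.03))
for uv in [(231,162),(257,167),(284,172),(311,175)]: print(plane(ti,uv,.07))
E
```

```text
[ 69 219 149]
[ 67 186 208]
red [380 224  25  20 374] [301 120  18  31 449] top [ 0.456  -0.3748] side [ 0.4574 -0.3749] x (array([ 0.4568, -0.3751,  0.0486]), np.float64(0.0013437148088062893))
blue [355 203  25  23 394] [282 129  18  38 570] top [ 0.505  -0.2931] side [ 0.5055 -0.2949] x (array([ 0.5049, -0.2928,  0.0633]), np.float64(0.0007457331345636531))
green [378 182  29  27 494] [267 108  15  40 439] top [ 0.5685 -0.3624] side [ 0.561  -0.3461] x (array([ 0.5686, -0.3657,  0.0586]), np.float64(0.009019971360314566))
purple [131 176  29  29 485] [232 310  24  43 749] top [0.5059 0.3733] side [0.5022 0.3553] x (array([0.4999, 0.3653, 0.1107]), np.float64(0.001501464087638578))
yellow [324.3953 179.2332] [ 0.6099 -0.1597  0.03  ]
[0.6216 0.132  0.07  ]
[0.6137 0.0509 0.07  ]
[ 0.6063 -0.0324  0.07  ]
[ 0.6055 -0.1147  0.07  ]
```

```bash
cat >> h.py <<'E'
from scipy.spatial.transform import Rotation as Ro
def plan(xyz,yaw,n=None,vmax=5.5):
    """rows to reach TCP xyz, pointing down, tool x at yaw deg; cm in tool frame"""
    s=robot.get_obs(); p=np.array(s['position']); r=Ro.from_quat(s['tool_rot']); a=np.radians(yaw)
    g=Ro.from_matrix(np.c_[[np.cos(a),np.sin(a),0],[np.sin(a),-np.cos(a),0],[0,0,-1]])
    rv=(r.inv()*g).as_rotvec(); d=np.array(xyz)-p
    n=n or int(max(1,np.ceil(np.linalg.norm(d)*100/vmax),np.ceil(np.abs(rv).max()/.18)))
    print('n',n,'d',np.round(d,4))
    for i in range(n):
        print(list(np.round(r.inv().apply(d/n)*100,2)),list(np.round(rv/n,3))); r=r*Ro.from_rotvec(rv/n)
E
python3 - <<'E'
from h import *
np.set_printoptions(precision=4,suppress=True)
i=cams.camera_info('wrist');s=robot.get_obs();r=Ro.from_quat(s['tool_rot']);T=np.array(i['pose'])
print(i['intrinsics'],i['dist'],r.inv().apply(T[:3,3]-s['position']),r.inv().as_matrix()@T[:3,:3])
plan((.52,0.0,.40),86.3)
E
```

```text
[[327.264    0.     278.8979]
 [  0.     327.264  202.044 ]
 [  0.       0.       1.    ]] [-0.016  0.     0.     0.     0.   ] [ 0.0836 -0.0012 -0.0926] [[-0.0005 -0.9538 -0.3005]
 [ 1.     -0.0003 -0.0007]
 [ 0.0006 -0.3005  0.9538]]
n 13 d [ 0.3213 -0.5924  0.1081]
[np.float64(-3.79), np.float64(-3.53), np.float64(-0.83)] [np.float64(-0.0), np.float64(0.0), np.float64(0.101)]
[np.float64(-4.13), np.float64(-3.13), np.float64(-0.83)] [np.float64(-0.0), np.float64(0.0), np.float64(0.101)]
[np.float64(-4.42), np.float64(-2.7), np.float64(-0.83)] [np.float64(-0.0), np.float64(0.0), np.float64(0.101)]
[np.float64(-4.67), np.float64(-2.24), np.float64(-0.83)] [np.float64(-0.0), np.float64(0.0), np.float64(0.101)]
[np.float64(-4.88), np.float64(-1.76), np.float64(-0.83)] [np.float64(-0.0), np.float64(0.0), np.float64(0.101)]
[np.float64(-5.03), np.float64(-1.26), np.float64(-0.83)] [np.float64(-0.0), np.float64(0.0), np.float64(0.101)]
[np.float64(-5.13), np.float64(-0.75), np.float64(-0.83)] [np.float64(-0.0), np.float64(0.0), np.float64(0.101)]
[np.float64(-5.18), np.float64(-0.23), np.float64(-0.83)] [np.float64(-0.0), np.float64(0.0), np.float64(0.101)]
[np.float64(-5.18), np.float64(0.3), np.float64(-0.83)] [np.float64(-0.0), np.float64(0.0), np.float64(0.101)]
[np.float64(-5.12), np.float64(0.82), np.float64(-0.83)] [np.float64(-0.0), np.float64(0.0), np.float64(0.101)]
[np.float64(-5.01), np.float64(1.33), np.float64(-0.83)] [np.float64(-0.0), np.float64(0.0), np.float64(0.101)]
[np.float64(-4.85), np.float64(1.82), np.float64(-0.83)] [np.float64(-0.0), np.float64(0.0), np.float64(0.101)]
[np.float64(-4.64), np.float64(2.3), np.float64(-0.83)] [np.float64(-0.0), np.float64(0.0), np.float64(0.101)]
```

```bash
python3 -m crank '[[-3.8,-3.5,-0.8,0,0,0.1,0],[-4.1,-3.1,-0.8,0,0,0.1,0],[-4.4,-2.7,-0.8,0,0,0.1,0],[-4.7,-2.2,-0.8,0,0,0.1,0],[-4.9,-1.8,-0.8,0,0,0.1,0]]' 30 && python3 -m crank '[[-5,-1.3,-0.8,0,0,0.1,0],[-5.1,-0.8,-0.8,0,0,0.1,0],[-5.2,-0.2,-0.8,0,0,0.1,0],[-5.2,0.3,-0.8,0,0,0.1,0],[-5.1,0.8,-0.8,0,0,0.1,0]]' && python3 -m crank '[[-5,1.3,-0.8,0,0,0.1,0],[-4.9,1.8,-0.8,0,0,0.1,0],[-4.6,2.3,-0.8,0,0,0.11,0],[0,0,0,0,0,0,0],[0,0,0,0,0,0,0]]'
python3 - <<'E'
from h import *
snap('wrist','w1.png'); plan((.505,.37,.34),86.3)
E
```

```text
time: 0.92
position: [0.3237, 0.3641, 0.3326]
tool_rot: [0.402, 0.916, 0.0, 0.0]
ft_force: [1.1, -0.2, 0.5]
grip_width: 0.0871
grip_force: 0.0
time: 1.55
position: [0.4478, 0.1366, 0.3727]
tool_rot: [0.616, 0.788, 0.0, 0.0]
ft_force: [0.3, 0.8, -0.3]
grip_width: 0.0872
grip_force: 0.0
time: 2.17
position: [0.5215, 0.0023, 0.3959]
tool_rot: [0.729, 0.684, -0.0, -0.001]
ft_force: [0.3, 1.1, -0.2]
grip_width: 0.0871
grip_force: 0.0
n 7 d [-0.0163  0.3671 -0.0558]
[np.float64(5.22), np.float64(-0.56), np.float64(0.8)] [np.float64(-0.0), np.float64(-0.0), np.float64(0.0)]
[np.float64(5.22), np.float64(-0.56), np.float64(0.8)] [np.float64(-0.0), np.float64(-0.0), np.float64(0.0)]
[np.float64(5.22), np.float64(-0.56), np.float64(0.8)] [np.float64(-0.0), np.float64(-0.0), np.float64(0.0)]
[np.float64(5.22), np.float64(-0.56), np.float64(0.8)] [np.float64(-0.0), np.float64(-0.0), np.float64(0.0)]
[np.float64(5.22), np.float64(-0.56), np.float64(0.8)] [np.float64(-0.0), np.float64(-0.0), np.float64(0.0)]
[np.float64(5.22), np.float64(-0.57), np.float64(0.8)] [np.float64(-0.0), np.float64(-0.0), np.float64(0.0)]
[np.float64(5.22), np.float64(-0.57), np.float64(0.8)] [np.float64(-0.0), np.float64(-0.0), np.float64(0.0)]
```

View pics/w1.png

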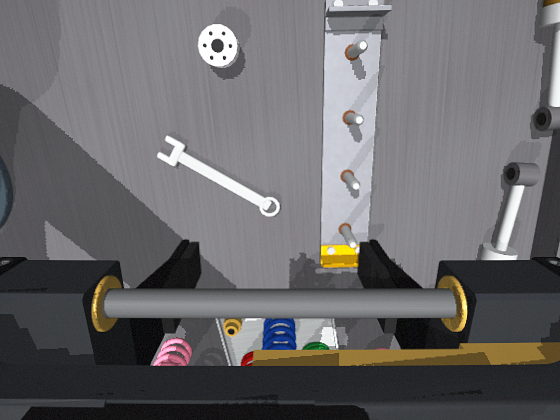

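The wrist view shows four posts on the bar, with feet at about (352,52), (349,118), (346,178) and (343,230). Their tips are at about (363,46), (360,120), (356,186) and (351,244), and the yellow end is at the near end (340,255).

```bash
python3 - <<'E'
from h import *
np.set_printoptions(precision=4,suppress=True)
im,i=snap('wrist')
F=[(352,52),(349,118),(346,178),(343,230)];Tp=[(363,46),(360,120),(356,186),(351,244)]
for f,t in zip(F,Tp): print(plane(i,f,.01)[:2],plane(i,t,.07)[:2])
cv2.imwrite('pics/w1c.png',cv2.resize(im[20:270,310:400],None,fx=2.3,fy=2.3,interpolation=2)[:,:,::-1])
# bar edges on rows
h=cv2.cvtColor(im,cv2.COLOR_RGB2HSV)
g=cv2.cvtColor(im,cv2.COLOR_RGB2GRAY)
for r in (85,150,210):
    xs=np.where(g[r,300:420]>140)[0]+300; print(r,xs.min(),xs.max(),plane(i,(xs.min(),r),.01)[:2],plane(i,(xs.max(),r),.01)[:2])
E
```

```text
[0.6264 0.1392] [0.6266 0.1381]
[0.6223 0.053 ] [0.6239 0.0538]
[ 0.6179 -0.0343] [ 0.6195 -0.031 ]
[ 0.6131 -0.1181] [ 0.6133 -0.1145]
85 324 377 [0.5879 0.0995] [0.661 0.095]
150 302 373 [0.5538 0.0117] [0.6574 0.0053]
210 322 415 [ 0.5808 -0.0828] [ 0.7246 -0.0916]
```

View pics/w1c.png

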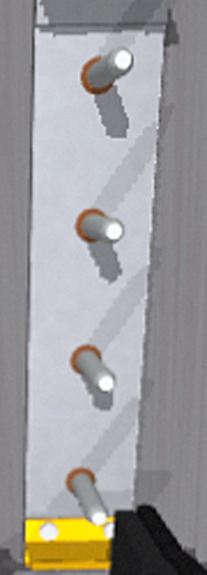

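```bash
python3 -m crank '[[5.2,-0.6,0.8,0,0,0,0],[5.2,-0.6,0.8,0,0,0,0],[5.2,-0.6,0.8,0,0,0,0],[5.2,-0.6,0.8,0,0,0,0],[5.2,-0.6,0.8,0,0,0,0]]' && python3 -m crank '[[5.2,-0.6,0.8,0,0,0,0],[5.2,-0.6,0.8,0,0,0,0],[0,0,0,0,0,0,0],[0,0,0,0,0,0,0]]'
python3 - <<'E'
from h import *
snap('wrist','w2.png')
E
```

```text
time: 2.9
position: [0.507, 0.2663, 0.3561]
tool_rot: [0.728, 0.685, -0.0, -0.0]
ft_force: [0.5, 0.5, 0.8]
grip_width: 0.0869
grip_force: 0.0
time: 3.4
position: [0.5019, 0.3684, 0.3401]
tool_rot: [0.728, 0.685, -0.001, 0.0]
ft_force: [-0.0, -0.9, 0.4]
grip_width: 0.087
grip_force: 0.0
```

View pics/w2.png

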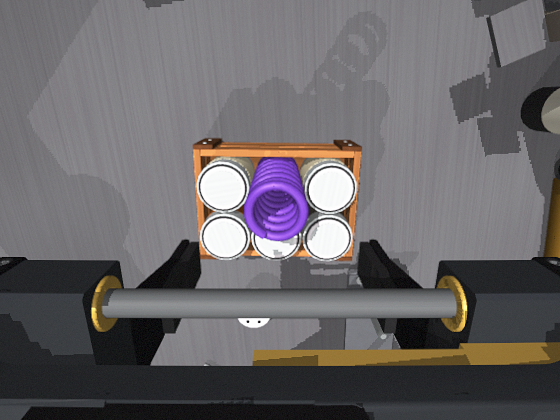

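The purple top ring spans columns 245–308 and rows 180–241, centred near (276,210), in the upper middle cell of the crate.

```bash
python3 - <<'E'
from h import *
np.set_printoptions(precision=4,suppress=True)
im,i=snap('wrist')
print(plane(i,(276.5,210),.173),plane(i,(245,210),.173),plane(i,(308,210),.173),plane(i,(276.5,241),.173))
print('tins',plane(i,(223,185),.093)[:2],plane(i,(330,186),.093)[:2])
b=blob(mask(im,'purple'));print(b[1])
t,ti=snap('top');print(plane(ti,(140,184),.173)) 
E
```

```text
[0.499  0.3607 0.173 ] [0.4726 0.3624 0.173 ] [0.5254 0.3591 0.173 ] [0.4972 0.3324 0.173 ]
tins [0.4411 0.3651] [0.5556 0.3568]
[ 243  157   65   83 4191]
[0.496  0.3577 0.173 ]
```

```bash
python3 - <<'E'
from h import *
plan((.499,.361,.196),87.3)
E
```

```text
n 3 d [-0.0041 -0.006  -0.1447]
[np.float64(-0.21), np.float64(-0.13), np.float64(4.82)] [np.float64(0.0), np.float64(0.0), np.float64(-0.006)]
[np.float64(-0.21), np.float64(-0.13), np.float64(4.82)] [np.float64(0.0), np.float64(0.0), np.float64(-0.006)]
[np.float64(-0.21), np.float64(-0.13), np.float64(4.82)] [np.float64(0.0), np.float64(0.0), np.float64(-0.006)]
```

```bash
python3 -m crank '[[-0.6,-0.4,0,0,0,-0.018,0],[0,0,4.8,0,0,0,0],[0,0,4.8,0,0,0,0],[0,0,4.8,0,0,0,0],[0,0,0,0,0,0,0]]' 45 && python3 -m crank '[[0,0,0,0,0,0,1],[0,0,0,0,0,0,1],[0,0,0,0,0,0,1],[0,0,0,0,0,0,1],[0,0,0,0,0,0,1]]'
```

```text
time: 4.18
position: [0.4965, 0.3601, 0.1929]
tool_rot: [0.723, 0.691, -0.005, -0.001]
ft_force: [-0.2, -0.4, 0.0]
grip_width: 0.0869
grip_force: 0.0
time: 4.8
position: [0.499, 0.3627, 0.1975]
tool_rot: [0.723, 0.691, 0.001, 0.0]
ft_force: [-1.7, 1.1, 6.0]
grip_width: 0.0561
grip_force: 45.0
```

```bash
python3 -m crank '[[0,0,-0.6,0,0,0,1],[0,0,-1,0,0,0,1],[0,0,-1.5,0,0,0,1],[0,0,-1.5,0,0,0,1],[0,0,-1.5,0,0,0,1]]' && python3 -m crank '[[0,0,-2,0,0,0,1],[0,0,-2,0,0,0,1],[0,0,-2,0,0,0,1],[0,0,-1.5,0,0,0,1],[0,0,0,0,0,0,1]]'
python3 - <<'E'
from h import *
plan((.6268,.1391,.335),87.3)
im,i=snap('wrist','w3.png')
E
```

```text
time: 5.42
position: [0.4987, 0.3624, 0.2585]
tool_rot: [0.723, 0.691, 0.0, -0.0]
ft_force: [0.6, 0.2, -6.0]
grip_width: 0.0561
grip_force: 45.0
time: 6.05
position: [0.4993, 0.3627, 0.3341]
tool_rot: [0.723, 0.691, 0.002, 0.001]
ft_force: [0.7, 1.0, -6.1]
grip_width: 0.0558
grip_force: 45.0
n 5 d [ 0.1275 -0.2236  0.0009]
[np.float64(-4.35), np.float64(2.75), np.float64(-0.02)] [np.float64(0.001), np.float64(-0.0), np.float64(0.0)]
[np.float64(-4.35), np.float64(2.75), np.float64(-0.02)] [np.float64(0.001), np.float64(-0.0), np.float64(0.0)]
[np.float64(-4.35), np.float64(2.75), np.float64(-0.02)] [np.float64(0.001), np.float64(-0.0), np.float64(0.0)]
[np.float64(-4.35), np.float64(2.75), np.float64(-0.02)] [np.float64(0.001), np.float64(-0.0), np.float64(0.0)]
[np.float64(-4.35), np.float64(2.76), np.float64(-0.02)] [np.float64(0.001), np.float64(-0.0), np.float64(0.0)]
```

View pics/w3.png

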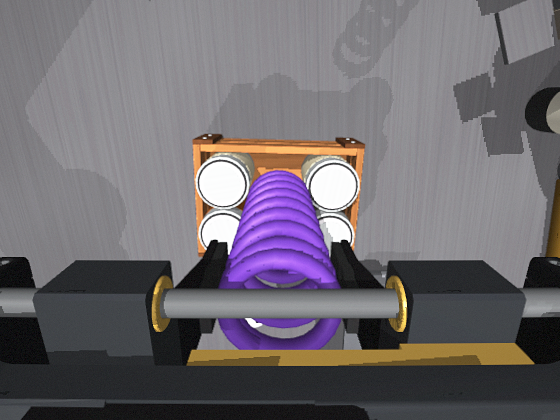

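Purple is held upright and clear of the tins, with its top ring at columns 220–340 and lower edge near row 351.

```bash
python3 -m crank '[[-2.5,1.5,0,0,0,0,1],[-4.5,2.8,0,0,0,0,1],[-4.7,3,0,0,0,0,1],[-4.7,3,0,0,0,0,1],[-3.5,2.3,0,0,0,0,1]]' && python3 -m crank '[[-1.8,1.1,0,0,0,0,1],[0,0,0,0,0,0,1],[0,0,0,0,0,0,1]]'
python3 - <<'E'
from h import *
np.set_printoptions(precision=4,suppress=True)
im,i=snap('wrist');s=robot.get_obs();r=Ro.from_quat(s['tool_rot'])
m=blob(mask(im,'purple'))[2]; b=np.where(m[:,270:290].any(1))[0].max(); print(b, r.inv().apply(plane(i,(279,b),s['position'][2]-.0245)-s['position']))
plan((.6268,.1391,.335),87.3)
snap('top','t3.png');snap('side','s3.png')
E
```

```text
time: 6.72
position: [0.6162, 0.1555, 0.3308]
tool_rot: [0.723, 0.691, -0.001, -0.001]
ft_force: [0.9, 0.5, -6.1]
grip_width: 0.0559
grip_force: 45.0
time: 7.1
position: [0.6248, 0.1406, 0.3315]
tool_rot: [0.723, 0.691, -0.001, -0.001]
ft_force: [-1.0, 0.0, -6.5]
grip_width: 0.0557
grip_force: 45.0
287 [ 0.0086 -0.0007  0.0245]
n 1 d [ 0.002  -0.0017  0.0033]
[np.float64(-0.16), np.float64(0.21), np.float64(-0.33)] [np.float64(-0.002), np.float64(-0.001), np.float64(0.004)]
```

View pics/s3.png

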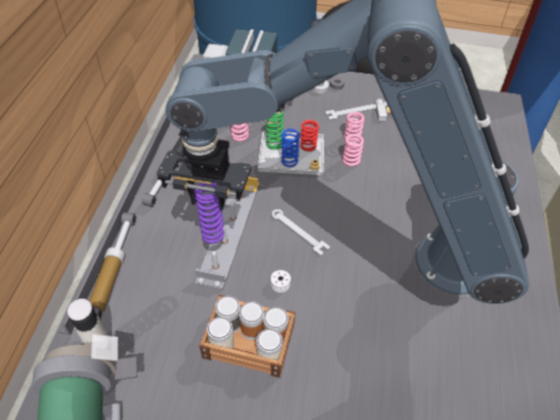

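The side view shows purple hanging over the post nearest the grey end (about (213,245)), with nothing in the way. Next I lower it.

```bash
python3 -m crank '[[-0.15,0.2,0,0,0,0,1],[0,0,2,0,0,0,1],[0,0,2.5,0,0,0,1],[0,0,1.5,0,0,0,1],[0,0,1,0,0,0,1]]' && python3 -m crank '[[0,0,1,0,0,0,1],[0,0,1,0,0,0,1],[0,0,0,0,0,0,1]]'
```

```text
time: 7.88
position: [0.6278, 0.138, 0.2615]
tool_rot: [0.723, 0.691, -0.0, -0.0]
ft_force: [-0.1, 0.0, -6.2]
grip_width: 0.0558
grip_force: 45.0
time: 8.25
position: [0.6273, 0.1378, 0.2414]
tool_rot: [0.723, 0.691, -0.001, -0.001]
ft_force: [-0.7, -0.4, -6.4]
grip_width: 0.0562
grip_force: 45.0
```

```bash
python3 -m crank '[[0,0,1,0,0,0,1],[0,0,1,0,0,0,1],[0,0,1,0,0,0,1],[0,0,0.7,0,0,0,1],[0,0,0,0,0,0,1]]' && python3 -m crank '[[0,0,0.2,0,0,0,1],[0,0,0,0,0,0,1]]' && python3 -m crank '[[0,0,0.2,0,0,0,1],[0,0,0,0,0,0,1]]'
```

```text
time: 8.88
position: [0.6273, 0.1378, 0.2042]
tool_rot: [0.723, 0.691, -0.001, -0.001]
ft_force: [0.2, -0.2, -6.1]
grip_width: 0.0558
grip_force: 45.0
time: 9.12
position: [0.628, 0.1378, 0.2035]
tool_rot: [0.723, 0.691, 0.0, 0.0]
ft_force: [0.6, -0.2, -6.4]
grip_width: 0.0559
grip_force: 45.0
time: 9.38
position: [0.6277, 0.1378, 0.2012]
tool_rot: [0.723, 0.691, -0.0, -0.0]
ft_force: [0.5, -0.2, -5.7]
grip_width: 0.056
grip_force: 45.0
```

```bash
python3 -m crank '[[0,0,0.2,0,0,0,1],[0,0,0,0,0,0,1]]' && python3 -m crank '[[0,0,0.15,0,0,0,1],[0,0,0,0,0,0,1]]'
```

```text
time: 9.62
position: [0.628, 0.1378, 0.1996]
tool_rot: [0.723, 0.691, 0.0, 0.0]
ft_force: [-0.1, 0.2, -4.8]
grip_width: 0.056
grip_force: 45.0
time: 9.88
position: [0.628, 0.1379, 0.1995]
tool_rot: [0.723, 0.691, 0.0, 0.0]
ft_force: [-3.9, -0.4, 5.7]
grip_width: 0.0563
grip_force: 45.0
```

```bash
python3 -m crank '[[0,0,0,0,0,0,0.3],[0,0,0,0,0,0,0],[0,0,0,0,0,0,0],[0,0,0,0,0,0,0]]' && python3 -m crank '[[0,0,-1,0,0,0,0],[0,0,-3,0,0,0,0],[0,0,-5,0,0,0,0],[0,0,-5,0,0,0,0],[0,0,0,0,0,0,0]]'
python3 - <<'E'
from h import *
plan((.50,-.29,.36),87.3)
E
```

```text
time: 10.38
position: [0.628, 0.1378, 0.1976]
tool_rot: [0.723, 0.691, 0.0, 0.0]
ft_force: [-0.2, -0.5, 0.6]
grip_width: 0.0827
grip_force: 0.0
time: 11.0
position: [0.6302, 0.1381, 0.3441]
tool_rot: [0.723, 0.691, 0.005, 0.004]
ft_force: [-0.0, 0.4, -0.7]
grip_width: 0.0874
grip_force: 0.0
n 9 d [-0.1302 -0.4281  0.0159]
[np.float64(-4.82), np.float64(-1.23), np.float64(-0.2)] [np.float64(0.001), np.float64(-0.0), np.float64(0.0)]
[np.float64(-4.82), np.float64(-1.23), np.float64(-0.2)] [np.float64(0.001), np.float64(-0.0), np.float64(0.0)]
[np.float64(-4.82), np.float64(-1.23), np.float64(-0.19)] [np.float64(0.001), np.float64(-0.0), np.float64(0.0)]
[np.float64(-4.82), np.float64(-1.23), np.float64(-0.19)] [np.float64(0.001), np.float64(-0.0), np.float64(0.0)]
[np.float64(-4.82), np.float64(-1.23), np.float64(-0.19)] [np.float64(0.001), np.float64(-0.0), np.float64(0.0)]
[np.float64(-4.82), np.float64(-1.23), np.float64(-0.19)] [np.float64(0.001), np.float64(-0.0), np.float64(0.0)]
[np.float64(-4.82), np.float64(-1.22), np.float64(-0.18)] [np.float64(0.001), np.float64(-0.0), np.float64(0.0)]
[np.float64(-4.82), np.float64(-1.22), np.float64(-0.18)] [np.float64(0.001), np.float64(-0.0), np.float64(0.0)]
[np.float64(-4.82), np.float64(-1.22), np.float64(-0.18)] [np.float64(0.001), np.float64(-0.0), np.float64(0.0)]
```

```bash
python3 -m crank '[[-4.8,-1.2,-0.2,0,0,0,0],[-4.8,-1.2,-0.2,0,0,0,0],[-4.8,-1.2,-0.2,0,0,0,0],[-4.8,-1.2,-0.2,0,0,0,0],[-4.8,-1.2,-0.2,0,0,0,0]]' && python3 -m crank '[[-4.8,-1.2,-0.2,0,0,0,0],[-4.8,-1.2,-0.2,0,0,0,0],[-4.8,-1.2,-0.2,0,0,0,0],[-4.8,-1.2,0,0,0,0,0],[0,0,0,0,0,0,0]]' && python3 -m crank '[[0,0,0,0,0,0,0]]'
python3 - <<'E'
from h import *
np.set_printoptions(precision=4,suppress=True)
im,i=snap('wrist','w4.png')
snap('top','t4.png')
for c in ['red','blue','green']: b=blob(mask(im,c));print(c,b[0],b[1])
E
```

```text
time: 11.62
position: [0.5561, -0.1005, 0.3473]
tool_rot: [0.723, 0.691, -0.0, -0.0]
ft_force: [0.1, -0.3, 0.2]
grip_width: 0.0872
grip_force: 0.0
time: 12.25
position: [0.4993, -0.2921, 0.3531]
tool_rot: [0.725, 0.689, -0.0, -0.0]
ft_force: [0.0, 0.7, -0.2]
grip_width: 0.0868
grip_force: 0.0
time: 12.38
position: [0.5001, -0.2884, 0.3531]
tool_rot: [0.723, 0.691, 0.0, -0.001]
ft_force: [-0.1, 1.0, -1.3]
grip_width: 0.0873
grip_force: 0.0
red [246.5439 237.6774] [ 222  205   48   64 2359]
blue [281.4985 179.1836] [ 256  146   52   64 2375]
green [335.3929 234.2349] [ 308  193   62   83 3329]
```

View pics/w4.png

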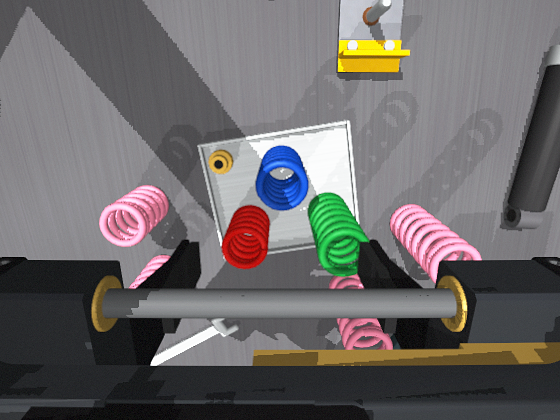

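View pics/t4.png

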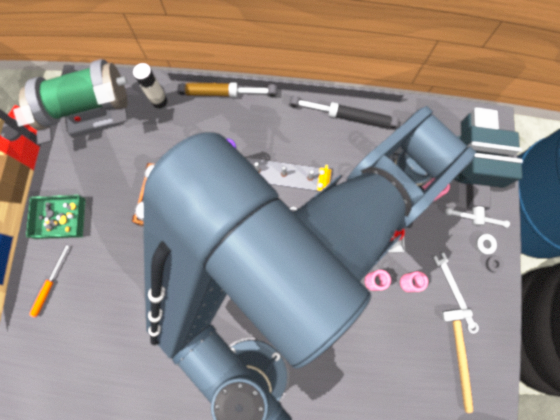

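w4 shows the ring centres at about red (245,245), blue (282,185) and green (342,248). The yellow end is at (370,55), with pinks at (450,240), (360,320), (135,215) and (155,270). The arm hides the tray in t4.

```bash
python3 - <<'E'
from h import *
np.set_printoptions(precision=4,suppress=True)
im,i=snap('wrist')
for c,uv,b in [('red',(245.5,245),269),('blue',(282,185),210),('green',(342.5,248),276)]:
    z=R[c][3]+R[c][2]-.004; print(c,plane(i,uv,z)[:2],plane(i,(uv[0],b),z)[:2])
print('pink',plane(i,(450,255),.136),plane(i,(372,335),.136))
plan((.568,-.363,.33),87.3)
E
```

```text
red [ 0.4559 -0.3695] [ 0.4534 -0.4016]
blue [ 0.5024 -0.2913] [ 0.5013 -0.3189]
green [ 0.5618 -0.3542] [ 0.5623 -0.3868]
pink [ 0.6758 -0.3693  0.136 ] [ 0.5981 -0.4672  0.136 ]
n 2 d [ 0.0673 -0.0755 -0.0236]
[np.float64(-3.63), np.float64(3.52), np.float64(1.17)] [np.float64(-0.0), np.float64(-0.0), np.float64(0.002)]
[np.float64(-3.62), np.float64(3.53), np.float64(1.18)] [np.float64(-0.0), np.float64(-0.0), np.float64(0.002)]
```

```bash
python3 -m crank '[[-3.5,3.4,1.1,0,0,0,0],[-3.4,3.4,1.2,0,0,0,0],[0,0,4,0,0,0,0],[0,0,5,0,0,0,0],[0,0,3,0,0,0,0]]' 45 && python3 -m crank '[[0,0,0,0,0,0,0],[0,0,0,0,0,0,0]]'
python3 - <<'E'
from h import *
np.set_printoptions(precision=4,suppress=True)
im,i=snap('wrist','w5.png')
plan((.565,-.360,.169),87.3)
E
```

```text
time: 13.15
position: [0.5651, -0.3586, 0.2079]
tool_rot: [0.722, 0.692, -0.0, -0.002]
ft_force: [-0.6, -0.1, 0.8]
grip_width: 0.0868
grip_force: 0.0
time: 13.4
position: [0.5664, -0.3607, 0.2122]
tool_rot: [0.722, 0.691, 0.0, 0.001]
ft_force: [0.5, -0.4, 0.9]
grip_width: 0.0868
grip_force: 0.0
n 1 d [-0.0015  0.0011 -0.0439]
[np.float64(0.12), np.float64(-0.17), np.float64(4.38)] [np.float64(0.003), np.float64(0.002), np.float64(0.003)]
```

View pics/w5.png

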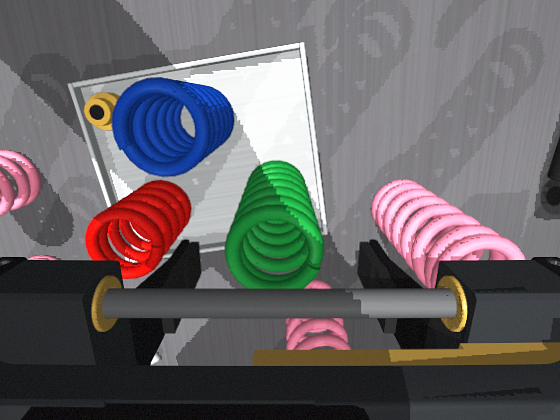

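w5 shows green centred between the fingers (columns 226–322), with red at (140,230) and pink at (450,230) clear of them.

```bash
python3 -m crank '[[0.3,-0.1,2,0,0,0,0],[0,0,2.3,0,0,0,0],[0,0,0,0,0,0,0],[0,0,0,0,0,0,0]]' && python3 -m crank '[[0,0,0,0,0,0,1],[0,0,0,0,0,0,1],[0,0,0,0,0,0,1],[0,0,0,0,0,0,1],[0,0,0,0,0,0,1]]' && python3 -m crank '[[0,0,-0.6,0,0,0,1],[0,0,-1,0,0,0,1],[0,0,-2,0,0,0,1],[0,0,-2.5,0,0,0,1],[0,0,-2.5,0,0,0,1]]' && python3 -m crank '[[0,0,-2.5,0,0,0,1],[0,0,-2.5,0,0,0,1],[0,0,-1,0,0,0,1],[0,0,0,0,0,0,1],[0,0,0,0,0,0,1]]'
python3 - <<'E'
from h import *
plan((.6228,.0542,.315),87.3)
E
```

```text
time: 13.95
position: [0.5654, -0.3585, 0.1697]
tool_rot: [0.723, 0.691, 0.0, 0.002]
ft_force: [0.3, 0.1, 0.0]
grip_width: 0.0869
grip_force: 0.0
time: 14.58
position: [0.5644, -0.3579, 0.1679]
tool_rot: [0.723, 0.691, -0.0, -0.0]
ft_force: [-1.5, -0.6, 2.0]
grip_width: 0.0562
grip_force: 45.0
time: 15.2
position: [0.5643, -0.3576, 0.2544]
tool_rot: [0.723, 0.691, -0.0, -0.0]
ft_force: [-0.1, -0.6, -4.1]
grip_width: 0.0562
grip_force: 45.0
time: 15.82
position: [0.5639, -0.3573, 0.3123]
tool_rot: [0.723, 0.691, -0.0, -0.001]
ft_force: [0.7, 0.2, -4.6]
grip_width: 0.0559
grip_force: 45.0
n 8 d [0.0589 0.4115 0.0027]
[np.float64(5.17), np.float64(0.5), np.float64(-0.03)] [np.float64(-0.0), np.float64(-0.0), np.float64(0.0)]
[np.float64(5.17), np.float64(0.5), np.float64(-0.03)] [np.float64(-0.0), np.float64(-0.0), np.float64(0.0)]
[np.float64(5.17), np.float64(0.5), np.float64(-0.03)] [np.float64(-0.0), np.float64(-0.0), np.float64(0.0)]
[np.float64(5.17), np.float64(0.5), np.float64(-0.03)] [np.float64(-0.0), np.float64(-0.0), np.float64(0.0)]
[np.float64(5.17), np.float64(0.5), np.float64(-0.03)] [np.float64(-0.0), np.float64(-0.0), np.float64(0.0)]
[np.float64(5.17), np.float64(0.5), np.float64(-0.03)] [np.float64(-0.0), np.float64(-0.0), np.float64(0.0)]
[np.float64(5.17), np.float64(0.5), np.float64(-0.03)] [np.float64(-0.0), np.float64(-0.0), np.float64(0.0)]
[np.float64(5.17), np.float64(0.49), np.float64(-0.03)] [np.float64(-0.0), np.float64(-0.0), np.float64(0.0)]
```

```bash
python3 -m crank '[[3,0.3,0,0,0,0,1],[5,0.5,0,0,0,0,1],[5.6,0.5,0,0,0,0,1],[5.6,0.5,0,0,0,0,1],[5.6,0.5,0,0,0,0,1]]' && python3 -m crank '[[5.6,0.5,0,0,0,0,1],[5,0.5,0,0,0,0,1],[4,0.4,0,0,0,0,1],[2,0.3,0,0,0,0,1],[0,0,0,0,0,0,1]]' && python3 -m crank '[[0,0,0,0,0,0,1],[0,0,0,0,0,0,1]]'
python3 - <<'E'
from h import *
np.set_printoptions(precision=4,suppress=True)
plan((.6228,.0542,.315),87.3)
im,i=snap('wrist');s=robot.get_obs();r=Ro.from_quat(s['tool_rot'])
b=blob(mask(im,'green'));print(b[1])
m=mask(im,'green');rows=np.where(m[:,262:296].any(1))[0];print(rows.min(),rows.max())
# far edge of bottom ring, near edge of top ring, tool frame
print(r.inv().apply(plane(i,(279,rows.min()),s['position'][2]-.16)-s['position']),r.inv().apply(plane(i,(279,rows.max()),s['position'][2]-.028)-s['position']))
E
```

```text
time: 16.45
position: [0.5982, -0.1093, 0.3124]
tool_rot: [0.723, 0.691, -0.0, -0.001]
ft_force: [0.7, -0.9, -4.8]
grip_width: 0.0559
grip_force: 45.0
time: 17.08
position: [0.6229, 0.0549, 0.3128]
tool_rot: [0.722, 0.692, -0.001, -0.0]
ft_force: [0.5, 0.2, -4.6]
grip_width: 0.0561
grip_force: 45.0
time: 17.32
position: [0.623, 0.0524, 0.3136]
tool_rot: [0.724, 0.69, -0.0, 0.0]
ft_force: [-0.4, -0.8, -4.9]
grip_width: 0.0567
grip_force: 45.0
n 1 d [-0.0002  0.0018  0.0014]
[np.float64(0.18), np.float64(-0.03), np.float64(-0.14)] [np.float64(-0.0), np.float64(0.0), np.float64(0.0)]
[ 216  175  126  114 9805]
175 349
[ 0.0246 -0.0009  0.16  ] [-0.0257 -0.0007  0.028 ]
```

```bash
python3 -m crank '[[0.2,0,1.5,0,0,0,1],[0,0,3,0,0,0,1],[0,0,2,0,0,0,1],[0,0,1.3,0,0,0,1],[0,0,1,0,0,0,1]]' && python3 -m crank '[[0,0,1,0,0,0,1],[0,0,0,0,0,0,1]]' && python3 -m crank '[[0,0,1,0,0,0,1],[0,0,1,0,0,0,1],[0,0,1,0,0,0,1],[0,0,0.6,0,0,0,1],[0,0,0,0,0,0,1]]'
```

```text
time: 18.0
position: [0.6231, 0.0558, 0.2248]
tool_rot: [0.723, 0.691, -0.0, -0.0]
ft_force: [-0.6, 1.3, -3.5]
grip_width: 0.0564
grip_force: 45.0
time: 18.25
position: [0.6228, 0.0559, 0.2151]
tool_rot: [0.723, 0.691, -0.0, -0.001]
ft_force: [0.1, 0.6, -4.4]
grip_width: 0.0562
grip_force: 45.0
time: 18.88
position: [0.6228, 0.0559, 0.179]
tool_rot: [0.723, 0.691, -0.001, -0.001]
ft_force: [-0.5, 0.1, -4.4]
grip_width: 0.0563
grip_force: 45.0
```

```bash
python3 -m crank '[[0,0,0.3,0,0,0,1],[0,0,0,0,0,0,1]]' && python3 -m crank '[[0,0,0.15,0,0,0,1],[0,0,0,0,0,0,1]]' && python3 -m crank '[[0,0,0.15,0,0,0,1],[0,0,0,0,0,0,1]]'
```

```text
time: 19.12
position: [0.6232, 0.0559, 0.1768]
tool_rot: [0.723, 0.691, 0.0, 0.0]
ft_force: [0.0, 0.1, -4.1]
grip_width: 0.0563
grip_force: 45.0
time: 19.38
position: [0.6231, 0.0559, 0.1753]
tool_rot: [0.723, 0.691, -0.0, -0.0]
ft_force: [-0.6, 0.0, -3.4]
grip_width: 0.0563
grip_force: 45.0
time: 19.62
position: [0.6233, 0.0559, 0.1739]
tool_rot: [0.723, 0.691, 0.0, 0.0]
ft_force: [0.4, -0.2, -2.3]
grip_width: 0.0564
grip_force: 45.0
```

```bash
python3 -m crank '[[0,0,0.15,0,0,0,1],[0,0,0,0,0,0,1]]' && python3 -m crank '[[0,0,0,0,0,0,0.3],[0,0,0,0,0,0,0],[0,0,0,0,0,0,0],[0,0,0,0,0,0,0]]' && python3 -m crank '[[0,0,-1,0,0,0,0],[0,0,-3,0,0,0,0],[0,0,-5,0,0,0,0],[0,0,-4,0,0,0,0],[0,0,0,0,0,0,0]]'
python3 - <<'E'
from h import *
plan((.503,-.292,.26),87.3)
E
```

```text
time: 19.88
position: [0.6233, 0.0559, 0.1739]
tool_rot: [0.723, 0.691, 0.0, 0.0]
ft_force: [-1.2, 0.2, 6.5]
grip_width: 0.0569
grip_force: 45.0
time: 20.38
position: [0.6232, 0.0559, 0.1721]
tool_rot: [0.723, 0.691, 0.0, 0.0]
ft_force: [0.6, -0.9, -0.2]
grip_width: 0.0822
grip_force: 0.0
time: 21.0
position: [0.6252, 0.0559, 0.3072]
tool_rot: [0.723, 0.691, 0.003, 0.004]
ft_force: [-0.0, -0.4, -0.3]
grip_width: 0.0871
grip_force: 0.0
n 7 d [-0.1222 -0.3479 -0.0472]
[np.float64(-5.04), np.float64(-1.53), np.float64(0.66)] [np.float64(0.001), np.float64(0.0), np.float64(0.0)]
[np.float64(-5.04), np.float64(-1.53), np.float64(0.66)] [np.float64(0.001), np.float64(0.0), np.float64(0.0)]
[np.float64(-5.04), np.float64(-1.52), np.float64(0.67)] [np.float64(0.001), np.float64(0.0), np.float64(0.0)]
[np.float64(-5.04), np.float64(-1.52), np.float64(0.67)] [np.float64(0.001), np.float64(0.0), np.float64(0.0)]
[np.float64(-5.04), np.float64(-1.52), np.float64(0.67)] [np.float64(0.001), np.float64(0.0), np.float64(0.0)]
[np.float64(-5.05), np.float64(-1.51), np.float64(0.67)] [np.float64(0.001), np.float64(0.0), np.float64(0.0)]
[np.float64(-5.05), np.float64(-1.51), np.float64(0.67)] [np.float64(0.001), np.float64(0.0), np.float64(0.0)]
```

```bash
python3 -m crank '[[-4,-1.2,0,0,0,0,0],[-5.5,-1.7,0.5,0,0,0,0],[-5.5,-1.7,1,0,0,0,0],[-5.5,-1.7,1,0,0,0,0],[-5.5,-1.7,1,0,0,0,0]]' && python3 -m crank '[[-5,-1.5,0.8,0,0,0,0],[-4.3,-1.2,0.4,0,0,0,0],[0,0,0,0,0,0,0],[0,0,0,0,0,0,0]]'
python3 - <<'E'
from h import *
np.set_printoptions(precision=4,suppress=True)
im,i=snap('wrist','w6.png');b=blob(mask(im,'blue'));print(b[1])
x,y,w,h=b[1][:4];m=b[2]
print(plane(i,(x+w/2,y+h),.115)[:2]); low=m[y+h-30:y+h]; c=np.where(low.any(0))[0];print('low cols',c.min(),c.max(),plane(i,(c.min(),y+h-22),.115)[:2],plane(i,(c.max(),y+h-22),.115)[:2])
plan((.503,-.292,.145),87.3)
E
```

```text
time: 21.62
position: [0.5303, -0.2015, 0.2662]
tool_rot: [0.723, 0.691, -0.0, -0.001]
ft_force: [0.8, -0.0, 0.4]
grip_width: 0.0872
grip_force: 0.0
time: 22.12
position: [0.4999, -0.2912, 0.2546]
tool_rot: [0.723, 0.691, 0.0, -0.001]
ft_force: [-0.1, 0.2, 0.3]
grip_width: 0.0872
grip_force: 0.0
[ 247  156   72   92 4977]
[ 0.5007 -0.3198]
low cols 247 318 [ 0.4741 -0.3002] [ 0.5281 -0.3026]
n 2 d [ 0.0028 -0.0013 -0.1098]
[np.float64(-0.07), np.float64(0.15), np.float64(5.49)] [np.float64(-0.001), np.float64(-0.001), np.float64(0.001)]
[np.float64(-0.06), np.float64(0.14), np.float64(5.49)] [np.float64(-0.001), np.float64(-0.001), np.float64(0.001)]
```

```bash
python3 -m crank '[[-0.1,0.1,2,0,0,0,0],[0,0,5,0,0,0,0],[0,0,4,0,0,0,0],[0,0,0,0,0,0,0],[0,0,0,0,0,0,0]]' && python3 -m crank '[[0,0,0,0,0,0,1],[0,0,0,0,0,0,1],[0,0,0,0,0,0,1],[0,0,0,0,0,0,1],[0,0,0,0,0,0,1]]' && python3 -m crank '[[0,0,-0.6,0,0,0,1],[0,0,-1,0,0,0,1],[0,0,-2,0,0,0,1],[0,0,-2.5,0,0,0,1],[0,0,-2.5,0,0,0,1]]' && python3 -m crank '[[0,0,-2.5,0,0,0,1],[0,0,-1.5,0,0,0,1],[0,0,0,0,0,0,1],[0,0,0,0,0,0,1]]'
python3 - <<'E'
from h import *
plan((.6188,-.0308,.27),87.3)
E
```

```text
time: 22.8
position: [0.5023, -0.2925, 0.1465]
tool_rot: [0.722, 0.692, 0.0, 0.001]
ft_force: [0.2, -1.1, -0.0]
grip_width: 0.0869
grip_force: 0.0
time: 23.42
position: [0.5018, -0.2932, 0.1457]
tool_rot: [0.723, 0.691, 0.0, 0.001]
ft_force: [1.6, 1.1, 3.1]
grip_width: 0.0557
grip_force: 45.0
time: 24.05
position: [0.5007, -0.2925, 0.2317]
tool_rot: [0.723, 0.691, -0.0, -0.001]
ft_force: [-1.1, -0.6, -4.7]
grip_width: 0.0561
grip_force: 45.0
time: 24.55
position: [0.5006, -0.2924, 0.2702]
tool_rot: [0.723, 0.691, -0.0, -0.001]
ft_force: [0.8, -0.1, -5.5]
grip_width: 0.0564
grip_force: 45.0
n 6 d [ 1.182e-01  2.616e-01 -2.000e-04]
[np.float64(4.44), np.float64(1.77), np.float64(0.01)] [np.float64(-0.0), np.float64(-0.0), np.float64(0.0)]
[np.float64(4.45), np.float64(1.77), np.float64(0.01)] [np.float64(-0.0), np.float64(-0.0), np.float64(0.0)]
[np.float64(4.45), np.float64(1.77), np.float64(0.01)] [np.float64(-0.0), np.float64(-0.0), np.float64(0.0)]
[np.float64(4.45), np.float64(1.77), np.float64(0.0)] [np.float64(-0.0), np.float64(-0.0), np.float64(0.0)]
[np.float64(4.45), np.float64(1.76), np.float64(0.0)] [np.float64(-0.0), np.float64(-0.0), np.float64(0.0)]
[np.float64(4.45), np.float64(1.76), np.float64(0.0)] [np.float64(-0.0), np.float64(-0.0), np.float64(0.0)]
```

```bash
python3 -m crank '[[2.5,1,0,0,0,0,1],[4.5,1.8,0,0,0,0,1],[5.2,2.1,0,0,0,0,1],[5.2,2.1,0,0,0,0,1],[4.8,1.9,0,0,0,0,1]]' && python3 -m crank '[[3,1.1,0,0,0,0,1],[1.5,0.6,0,0,0,0,1],[0,0,0,0,0,0,1],[0,0,0,0,0,0,1],[0,0,0,0,0,0,1]]'
python3 - <<'E'
from h import *
np.set_printoptions(precision=4,suppress=True)
plan((.6188,-.0308,.27),87.3)
im,i=snap('wrist');s=robot.get_obs();r=Ro.from_quat(s['tool_rot'])
m=mask(im,'blue');rows=np.where(m[:,262:296].any(1))[0];print(rows.min(),rows.max())
print(r.inv().apply(plane(i,(279,rows.min()),s['position'][2]-.1375)-s['position']),r.inv().apply(plane(i,(279,rows.max()),s['position'][2]-.031)-s['position']))
E
```

```text
time: 25.18
position: [0.6002, -0.0732, 0.2696]
tool_rot: [0.723, 0.691, -0.001, -0.001]
ft_force: [0.5, -0.5, -5.2]
grip_width: 0.0557
grip_force: 45.0
time: 25.8
position: [0.6188, -0.0325, 0.2712]
tool_rot: [0.724, 0.69, -0.0, -0.0]
ft_force: [0.1, 0.5, -5.3]
grip_width: 0.0558
grip_force: 45.0
n 1 d [-0.      0.0017 -0.0012]
[np.float64(0.17), np.float64(-0.01), np.float64(0.12)] [np.float64(-0.001), np.float64(0.0), np.float64(0.0)]
177 348
[ 0.0282 -0.0009  0.1375] [-0.0278 -0.0008  0.031 ]
```

Blue is centred in the hand. It needs about 119.5 mm of lowering.

```bash
python3 -m crank '[[0.1,0,1.5,0,0,0,1],[0,0,2.3,0,0,0,1],[0,0,1.5,0,0,0,1],[0,0,1,0,0,0,1],[0,0,1,0,0,0,1]]' && python3 -m crank '[[0,0,1,0,0,0,1],[0,0,1,0,0,0,1],[0,0,1,0,0,0,1],[0,0,1,0,0,0,1],[0,0,0,0,0,0,1]]' && python3 -m crank '[[0,0,0.25,0,0,0,1],[0,0,0,0,0,0,1]]' && python3 -m crank '[[0,0,0.15,0,0,0,1],[0,0,0,0,0,0,1]]'
```

```text
time: 26.48
position: [0.6196, -0.0301, 0.1978]
tool_rot: [0.723, 0.691, 0.0, 0.0]
ft_force: [0.5, 0.0, -5.6]
grip_width: 0.0557
grip_force: 45.0
time: 27.1
position: [0.6186, -0.0298, 0.1571]
tool_rot: [0.723, 0.691, -0.001, -0.001]
ft_force: [-0.3, -0.5, -5.5]
grip_width: 0.056
grip_force: 45.0
time: 27.35
position: [0.6194, -0.03, 0.1559]
tool_rot: [0.723, 0.691, 0.0, 0.0]
ft_force: [0.2, -0.7, -5.5]
grip_width: 0.0561
grip_force: 45.0
time: 27.6
position: [0.6192, -0.03, 0.1543]
tool_rot: [0.723, 0.691, 0.0, 0.0]
ft_force: [-0.0, 0.6, -6.1]
grip_width: 0.0561
grip_force: 45.0
```

```bash
python3 -m crank '[[0,0,0.15,0,0,0,1],[0,0,0,0,0,0,1]]' && python3 -m crank '[[0,0,0.15,0,0,0,1],[0,0,0,0,0,0,1]]'
```

```text
time: 27.85
position: [0.6192, -0.03, 0.1526]
tool_rot: [0.723, 0.691, -0.0, -0.0]
ft_force: [-0.2, 0.1, -5.1]
grip_width: 0.0557
grip_force: 45.0
time: 28.1
position: [0.6194, -0.03, 0.1518]
tool_rot: [0.723, 0.691, 0.0, 0.0]
ft_force: [0.0, 0.4, -0.5]
grip_width: 0.0563
grip_force: 45.0
```

```bash
python3 -m crank '[[0,0,0,0,0,0,0.3],[0,0,0,0,0,0,0],[0,0,0,0,0,0,0],[0,0,0,0,0,0,0]]' && python3 -m crank '[[0,0,-1,0,0,0,0],[0,0,-3,0,0,0,0],[0,0,-5,0,0,0,0],[0,0,-3.5,0,0,0,0],[0,0,0,0,0,0,0]]'
python3 - <<'E'
from h import *
plan((.456,-.374,.235),87.3)
E
```

```text
time: 28.6
position: [0.6194, -0.03, 0.1514]
tool_rot: [0.723, 0.691, 0.0, 0.0]
ft_force: [0.4, -0.5, 0.1]
grip_width: 0.0824
grip_force: 0.0
time: 29.22
position: [0.6211, -0.0303, 0.2806]
tool_rot: [0.723, 0.691, 0.002, 0.004]
ft_force: [0.0, -0.4, 0.8]
grip_width: 0.0868
grip_force: 0.0
n 7 d [-0.1651 -0.3437 -0.0456]
[np.float64(-5.01), np.float64(-2.14), np.float64(0.64)] [np.float64(0.001), np.float64(0.0), np.float64(0.0)]
[np.float64(-5.01), np.float64(-2.14), np.float64(0.64)] [np.float64(0.001), np.float64(0.0), np.float64(0.0)]
[np.float64(-5.01), np.float64(-2.14), np.float64(0.64)] [np.float64(0.001), np.float64(0.0), np.float64(0.0)]
[np.float64(-5.01), np.float64(-2.13), np.float64(0.65)] [np.float64(0.001), np.float64(0.0), np.float64(0.0)]
[np.float64(-5.01), np.float64(-2.13), np.float64(0.65)] [np.float64(0.001), np.float64(0.0), np.float64(0.0)]
[np.float64(-5.01), np.float64(-2.13), np.float64(0.65)] [np.float64(0.001), np.float64(0.0), np.float64(0.0)]
[np.float64(-5.01), np.float64(-2.13), np.float64(0.65)] [np.float64(0.001), np.float64(0.0), np.float64(0.0)]
```

```bash
python3 -m crank '[[-4,-1.7,0,0,0,0,0],[-5.5,-2.3,0.5,0,0,0,0],[-5.5,-2.3,1,0,0,0,0],[-5.5,-2.3,1,0,0,0,0],[-5.5,-2.3,1,0,0,0,0]]' && python3 -m crank '[[-5,-2.1,0.8,0,0,0,0],[-4,-1.9,0.2,0,0,0,0],[0,0,0,0,0,0,0],[0,0,0,0,0,0,0]]'
python3 - <<'E'
from h import *
np.set_printoptions(precision=4,suppress=True)
im,i=snap('wrist','w7.png');b=blob(mask(im,'red'));print(b[1])
x,y,w,h=b[1][:4];m=b[2]
print(plane(i,(x+w/2,y+h),.09)[:2]); low=m[y+h-30:y+h]; c=np.where(low.any(0))[0];print('low cols',c.min(),c.max(),plane(i,(c.min(),y+h-25),.09)[:2],plane(i,(c.max(),y+h-25),.09)[:2])
plan((.456,-.374,.12),87.3)
E
```

```text
time: 29.85
position: [0.4973, -0.286, 0.2402]
tool_rot: [0.723, 0.691, -0.0, -0.001]
ft_force: [-0.3, 0.5, -0.2]
grip_width: 0.087
grip_force: 0.0
time: 30.35
position: [0.4542, -0.3721, 0.2305]
tool_rot: [0.723, 0.691, 0.0, -0.001]
ft_force: [0.5, 0.8, -0.3]
grip_width: 0.0872
grip_force: 0.0
[ 244  160   72   89 4577]
[ 0.4527 -0.4019]
low cols 244 315 [ 0.4262 -0.3797] [ 0.4803 -0.3821]
n 3 d [ 0.0013 -0.0024 -0.1107]
[np.float64(-0.08), np.float64(0.05), np.float64(3.69)] [np.float64(-0.0), np.float64(-0.001), np.float64(0.001)]
[np.float64(-0.08), np.float64(0.05), np.float64(3.69)] [np.float64(-0.0), np.float64(-0.001), np.float64(0.001)]
[np.float64(-0.08), np.float64(0.05), np.float64(3.69)] [np.float64(-0.0), np.float64(-0.001), np.float64(0.001)]
```

View pics/w7.png

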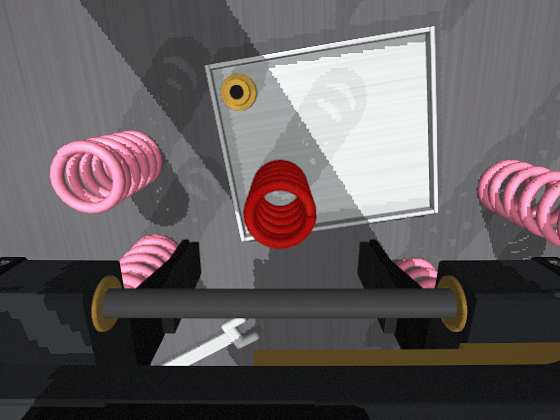

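Red is at (280,205) between the fingers. A short pink at (150,262) stands close to the left finger, so I'll work out its clearance from the first top picture.

```bash
python3 - <<'E'
from h import *
np.set_printoptions(precision=4,suppress=True)
t=cv2.imread('pics/top0.png')[:,:,::-1].copy();ti=cams.camera_info('top')
h=cv2.cvtColor(t,cv2.COLOR_RGB2HSV);m=cv2.inRange(h,(165,60,120),(180,150,255))
for z,roi in [(.045,(360,262,394,300)),(.045,(397,262,435,300)),(.07,(380,140,418,178)),(.07,(412,174,455,208))]:
    b=blob(m,roi);print(b[0],b[1],plane(ti,b[0],z)[:2])
E
```

```text
[377.7474 279.9705] [364 269  28  22 475] [ 0.3135 -0.3398]
[415.0069 280.9977] [399 271  30  22 432] [ 0.3209 -0.4516]
[399.8418 159.4955] [384 143  32  34 670] [ 0.6862 -0.3847]
[432.2063 190.4771] [414 175  37  31 698] [ 0.5973 -0.4884]
```

The nearest pink is at (.321,−.452), so the finger clears it by about 50 mm. I'll grasp red.

```bash
python3 -m crank '[[-0.2,0,2,0,0,0,0],[0,0,5,0,0,0,0],[0,0,4,0,0,0,0],[0,0,0,0,0,0,0],[0,0,0,0,0,0,0]]' && python3 -m crank '[[0,0,0,0,0,0,1],[0,0,0,0,0,0,1],[0,0,0,0,0,0,1],[0,0,0,0,0,0,1],[0,0,0,0,0,0,1]]' && python3 -m crank '[[0,0,-0.6,0,0,0,1],[0,0,-1,0,0,0,1],[0,0,-2,0,0,0,1],[0,0,-2.5,0,0,0,1],[0,0,-2.5,0,0,0,1]]' && python3 -m crank '[[0,0,-2.5,0,0,0,1],[0,0,-1.5,0,0,0,1],[0,0,0,0,0,0,1],[0,0,0,0,0,0,1]]'
python3 - <<'E'
from h import *
plan((.6148,-.1157,.245),87.3)
E
```

```text
time: 31.02
position: [0.4556, -0.3746, 0.1224]
tool_rot: [0.722, 0.692, -0.0, 0.001]
ft_force: [-0.2, -0.2, 0.5]
grip_width: 0.0869
grip_force: 0.0
time: 31.65
position: [0.4546, -0.3751, 0.1217]
tool_rot: [0.723, 0.691, -0.0, 0.0]
ft_force: [-0.4, 0.1, 4.6]
grip_width: 0.0559
grip_force: 45.0
time: 32.28
position: [0.4544, -0.3747, 0.2081]
tool_rot: [0.723, 0.691, 0.0, -0.0]
ft_force: [0.5, -0.5, -3.1]
grip_width: 0.0556
grip_force: 45.0
time: 32.78
position: [0.4541, -0.3744, 0.2464]
tool_rot: [0.723, 0.691, 0.0, -0.001]
ft_force: [0.1, 0.3, -2.7]
grip_width: 0.0555
grip_force: 45.0
n 6 d [ 0.1607  0.2587 -0.0014]
[np.float64(4.43), np.float64(2.48), np.float64(0.03)] [np.float64(-0.0), np.float64(-0.0), np.float64(0.0)]
[np.float64(4.43), np.float64(2.48), np.float64(0.03)] [np.float64(-0.0), np.float64(-0.0), np.float64(0.0)]
[np.float64(4.43), np.float64(2.48), np.float64(0.02)] [np.float64(-0.0), np.float64(-0.0), np.float64(0.0)]
[np.float64(4.43), np.float64(2.48), np.float64(0.02)] [np.float64(-0.0), np.float64(-0.0), np.float64(0.0)]
[np.float64(4.43), np.float64(2.48), np.float64(0.02)] [np.float64(-0.0), np.float64(-0.0), np.float64(0.0)]
[np.float64(4.43), np.float64(2.47), np.float64(0.02)] [np.float64(-0.0), np.float64(-0.0), np.float64(0.0)]
```

```bash
python3 -m crank '[[2.5,1.4,0,0,0,0,1],[4.5,2.5,0,0,0,0,1],[5.2,2.9,0,0,0,0,1],[5.2,2.9,0,0,0,0,1],[4.7,2.6,0,0,0,0,1]]' && python3 -m crank '[[3,1.7,0,0,0,0,1],[1.5,0.9,0,0,0,0,1],[0,0,0,0,0,0,1],[0,0,0,0,0,0,1],[0,0,0,0,0,0,1]]'
python3 - <<'E'
from h import *
np.set_printoptions(precision=4,suppress=True)
plan((.6148,-.1157,.245),87.3)
im,i=snap('wrist');s=robot.get_obs();r=Ro.from_quat(s['tool_rot'])
m=mask(im,'red');rows=np.where(m[:,262:296].any(1))[0];print(rows.min(),rows.max())
print(r.inv().apply(plane(i,(279,rows.min()),s['position'][2]-.1135)-s['position']),r.inv().apply(plane(i,(279,rows.max()),s['position'][2]-.032)-s['position']))
E
```

```text
time: 33.4
position: [0.5877, -0.1576, 0.2457]
tool_rot: [0.723, 0.691, -0.0, -0.001]
ft_force: [1.3, -0.3, -2.6]
grip_width: 0.056
grip_force: 45.0
time: 34.02
position: [0.6147, -0.1173, 0.2472]
tool_rot: [0.724, 0.69, -0.0, -0.0]
ft_force: [-0.1, 0.2, -2.3]
grip_width: 0.056
grip_force: 45.0
n 1 d [ 0.0001  0.0016 -0.0022]
[np.float64(0.16), np.float64(-0.0), np.float64(0.22)] [np.float64(-0.001), np.float64(0.0), np.float64(0.0)]
184 346
[ 0.0292 -0.0009  0.1135] [-0.0275 -0.0008  0.032 ]
```

Red is centred in the hand as well. It needs 119.5 mm of lowering.

```bash
python3 -m crank '[[0.1,0,1.5,0,0,0,1],[0,0,2.3,0,0,0,1],[0,0,1.5,0,0,0,1],[0,0,1,0,0,0,1],[0,0,1,0,0,0,1]]' && python3 -m crank '[[0,0,1,0,0,0,1],[0,0,1,0,0,0,1],[0,0,1,0,0,0,1],[0,0,1,0,0,0,1],[0,0,0,0,0,0,1]]' && python3 -m crank '[[0,0,0.3,0,0,0,1],[0,0,0,0,0,0,1]]' && python3 -m crank '[[0,0,0.15,0,0,0,1],[0,0,0,0,0,0,1]]' && python3 -m crank '[[0,0,0.15,0,0,0,1],[0,0,0,0,0,0,1]]'
```

```text
time: 34.7
position: [0.6157, -0.115, 0.1737]
tool_rot: [0.723, 0.691, 0.0, 0.0]
ft_force: [0.2, -0.5, -2.4]
grip_width: 0.0556
grip_force: 45.0
time: 35.33
position: [0.6148, -0.1147, 0.1331]
tool_rot: [0.723, 0.691, -0.0, -0.001]
ft_force: [-0.7, 0.1, -2.0]
grip_width: 0.0559
grip_force: 45.0
time: 35.58
position: [0.6155, -0.1149, 0.1313]
tool_rot: [0.723, 0.691, 0.0, 0.0]
ft_force: [-0.3, 0.1, -3.6]
grip_width: 0.0557
grip_force: 45.0
time: 35.83
position: [0.6154, -0.1149, 0.1298]
tool_rot: [0.723, 0.691, 0.0, 0.0]
ft_force: [0.1, 0.1, -2.3]
grip_width: 0.0556
grip_force: 45.0
time: 36.08
position: [0.6154, -0.1149, 0.1282]
tool_rot: [0.723, 0.691, -0.0, -0.0]
ft_force: [0.2, -0.9, -2.4]
grip_width: 0.0556
grip_force: 45.0
```

```bash
python3 -m crank '[[0,0,0.15,0,0,0,1],[0,0,0,0,0,0,1]]' && python3 -m crank '[[0,0,0,0,0,0,1]]'
```

```text
time: 36.33
position: [0.6155, -0.1149, 0.1277]
tool_rot: [0.723, 0.691, 0.0, 0.0]
ft_force: [-1.4, 0.2, 4.5]
grip_width: 0.0559
grip_force: 45.0
time: 36.45
position: [0.6155, -0.1149, 0.1277]
tool_rot: [0.723, 0.691, 0.0, 0.0]
ft_force: [-2.0, 0.8, 5.7]
grip_width: 0.0558
grip_force: 45.0
```

Red is down. I'll release it, rise, then back off towards the robot and look at the whole rack.

```bash
python3 -m crank '[[0,0,0,0,0,0,0.3],[0,0,0,0,0,0,0],[0,0,0,0,0,0,0],[0,0,0,0,0,0,0]]' && python3 -m crank '[[0,0,-1,0,0,0,0],[0,0,-3,0,0,0,0],[0,0,-5,0,0,0,0],[0,0,-5,0,0,0,0],[0,0,-4,0,0,0,0]]' && python3 -m crank '[[0,-5,-2,0,0,0,0],[0,-5,-2,0,0,0,0],[0,-3,0,0,0,0,0],[0,0,0,0,0,0,0],[0,0,0,0,0,0,0]]'
python3 - <<'E'
from h import *
np.set_printoptions(precision=4,suppress=True)
w,i=snap('wrist');s,si=snap('side');t,ti=snap('top')
cv2.imwrite('pics/fin.png',np.hstack([w[:,:],cv2.resize(s[100:310,180:340],(240,420))])[:,:,::-1])
for c in R:
    b=blob(mask(s,c),(150,80,335,340));z=.01+R[c][2]/2;print(c,b[0],b[1],plane(si,b[0],z)[:2])
E
```

```text
time: 36.95
position: [0.6155, -0.1149, 0.1265]
tool_rot: [0.723, 0.691, -0.0, -0.0]
ft_force: [-0.2, 0.4, 1.5]
grip_width: 0.0825
grip_force: 0.0
time: 37.58
position: [0.6157, -0.115, 0.3099]
tool_rot: [0.723, 0.691, 0.001, 0.001]
ft_force: [0.4, -1.0, -1.1]
grip_width: 0.0869
grip_force: 0.0
time: 38.2
position: [0.4865, -0.1094, 0.3474]
tool_rot: [0.723, 0.691, 0.001, 0.001]
ft_force: [0.8, 0.2, -0.0]
grip_width: 0.0869
grip_force: 0.0
red [242.1314 182.3914] [231 170  19  32 373] [ 0.6165 -0.1272]
blue [233.5246 200.5781] [222 185  20  40 448] [ 0.6214 -0.0437]
green [224.4122 216.0805] [213 201  20  46 410] [0.6293 0.0253]
purple [212.4921 243.0807] [202 221  22  49 632] [0.6341 0.1276]
```

View pics/fin.png

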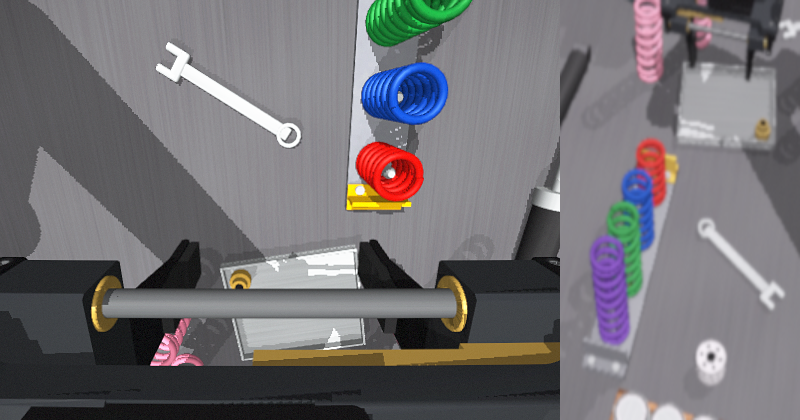

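The picture shows red (390,172), blue (402,92), green (415,20) and purple (610,290, side inset) standing on the rack in order from the yellow end, fingers clear. Post tips show inside red and blue. I'll hand in.

```bash
python3 -c "
from rig import ticket
print(ticket.hand_in())"
```

```text
the job is handed in; nothing more can be done
None
```

All four springs stand free on the rack posts, lowered fully down in the order red, blue, green, purple from the yellow end, and the job is handed in at about 38 s; no verdict was returned.

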